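# Ready the vacuum filtration manifold and open its main valve

## Task

Get the vacuum manifold ready and start it: put the loose lid squarely on the uncovered funnel, and set the row of toggle valves so that every station with a funnel is open (lever leaning back to the ports) and every station without one is shut (lever leaning to the front), without moving the levers that are already right. Only then turn the main valve's handle fully open, in line with the pipe. Do not knock the other lids, the saline bottle or the tube lying in front.

Things in the scene. Friction and masses are not known exactly. Their poses are not given: they have to be found in the camera images.
- manifold_ref (a point): Vacuum manifold, fixed: base plate 122 x 436 mm with a tight row of six steel valve blocks (stations) 40 mm apart, each 104 mm deep, top 58 mm above the worktop, a black toggle lever towards the front and a port 60 mm behind its pivot. The point is on the worktop under the middle of the row; x to the back, y to the left along the row, z up. A gauge, 90 mm high, stands at the +y end
- pivot_1 (a point): Station 1, which carries a steel funnel: the lever's pivot, 73 mm above the worktop; z up, x points from the lever to the port of the same station (away from the robot when the manifold is square to it), y along the row. The stations may stand in any order along the row
- valve_1 (a joint): Station 1's black bat-shaped toggle lever, 43 mm long from the pivot and about 12 mm thick; lever angle in rad: 0 = shut (lever leans 0.55 rad from upright to the front, the pivot's -x), 1.10 = open (leans 0.55 rad back, towards the port); a spring snaps it to the nearer stop. It takes about 3 N at the tip
- pivot_2 (a point): Station 2, with a funnel: its lever's pivot, as for station 1
- valve_2 (a joint): Station 2's toggle lever, like that of station 1: 0 = shut, 1.10 = open
- pivot_3 (a point): Station 3, with a funnel: its lever's pivot, as for station 1
- valve_3 (a joint): Station 3's toggle lever, like that of station 1: 0 = shut, 1.10 = open
- pivot_4 (a point): Station 4, which has no funnel (a bare nipple, 69 mm above the worktop): the lever's pivot, 73 mm above the worktop; z up, x points from the lever to the port of the same station (away from the robot when the manifold is square to it), y along the row. The stations may stand in any order along the row
- valve_4 (a joint): Station 4's toggle lever, like that of station 1: 0 = shut, 1.10 = open
- pivot_5 (a point): Station 5, no funnel: its lever's pivot, as for station 4
- valve_5 (a joint): Station 5's toggle lever, like that of station 1: 0 = shut, 1.10 = open
- pivot_6 (a point): Station 6, no funnel: its lever's pivot, as for station 4
- valve_6 (a joint): Station 6's toggle lever, like that of station 1: 0 = shut, 1.10 = open
- lidspot_1 (a point): Station 1's funnel (35 mm outer, 31 mm inner diameter, rim 110 mm above the worktop), the only one without a lid at the start: where the centre of a seated lid lies, 10 mm above the middle of the rim; z up
- lidspot_2 (a point): the same for station 2's funnel, which has its lid (lid 2) on from the start
- lidspot_3 (a point): the same for station 3's funnel, which has its lid (lid 3) on from the start
- lid_1_center (a point): The loose lid, standing plug down on the worktop at the start: white funnel lid, 28 mm tall in all: plug of 27 mm diameter and 4 mm height below, bevelled to 22 mm at its foot, flange of 35 mm diameter and 4 mm thickness, then a plain round knob of 14 mm diameter and 20 mm height (the part to grip). The point is its centre half-way up, 14 mm above the plug's underside
- lid_2_center (a point): Lid 2, alike, lying loose in station 2's funnel: its centre
- lid_3_center (a point): Lid 3, alike, lying loose in station 3's funnel: its centre
- main_stem (a point): Main valve: the point of its upright turning axis at the height of the handle, 88 mm above the worktop; axes as the manifold's. It stands 52 mm beyond the -y side of the last block; 71 mm beyond it, centred under the open handle, is a low trap jar (62 mm high, 58 mm wide)
- main_grip (a point): Main valve: the middle of the black grip of its handle, 52 mm from the axis. The grip runs radially from 26 to 72 mm from the axis, 14 mm wide, from 81 to 97 mm above the worktop; seen from above the handle turns anticlockwise to open
- main_valve (a joint): Main valve handle angle in rad: 0 = shut (handle points to the front, square to the pipe), 1.57 = open (handle in line with the pipe, pointing away from the stations); stays where it is left, takes about 2 N at the grip
- saline: bystander: white saline bottle with a blue cap, 64 mm wide, 165 mm tall, standing to the right behind the manifold; origin under its middle
- tube_6: bystander: red-capped sample tube lying in front of the manifold, 15 mm thick, about 89 mm long; origin under its middle

How it is judged (in metres and radians):
On the way, in this order (a step that is already met when the one before it is completed fails the run):
1. the uncovered funnel has got its lid and all six levers are set right, the main valve still shut (distance between lid_1_center and lidspot_1 below 0.005 m and angle between lid_1_center's own z axis and vertical below 0.08 rad and value of joint each of valve_1, valve_2, valve_3 above 0.95 rad and value of joint each of valve_4, valve_5, valve_6 below 0.15 rad and value of joint main_valve below 0.3 rad), for 0.2 s.
2. the main valve is turned fully open (value of joint main_valve above 1.4 rad), for 0.2 s.
At the end, for the whole second after the job is handed in: All three lids seated in their funnels (centre within 5 mm of its seat, upright within 0.08 rad, at rest), the levers of stations 1, 2 and 3 open (over 0.95 rad), those of stations 4, 5 and 6 shut (under 0.15 rad), the main valve over 1.4 rad open (distance between lid_1_center and lidspot_1 below 0.005 m and angle between each of lid_1_center, lid_2_center, lid_3_center's own z axis and vertical below 0.08 rad and distance between lid_2_center and lidspot_2 below 0.005 m and distance between lid_3_center and lidspot_3 below 0.005 m and value of joint each of valve_1, valve_2, valve_3 above 0.95 rad and value of joint each of valve_4, valve_5, valve_6 below 0.15 rad and value of joint main_valve above 1.4 rad and linear speed of lid_1 below 0.02 m/s); the robot touches nothing.
It fails at once if the lever of station 3, already open, is moved towards shut (value of joint valve_3 below 0.7 rad).
It fails at once if the lever of station 5 or 6, already shut, is moved towards open (value of joint any of valve_5, valve_6 above 0.4 rad).
It fails at once if a lid already on its funnel is knocked or lifted (distance of any of lid_2_center, lid_3_center from where it was at the start of the episode above 0.012 m).
It fails at once if the saline bottle or the sample tube on the worktop is pushed away (distance of any of saline, tube_6 from where it was at the start of the episode above 0.03 m).
It also fails if it takes over 51 s, if anything falls off the work surface, if the arm or the gripper's body presses on something with over 40 N, if the wrist force passes 120 N, or if a joint passes its speed limit or range.

## Robot

A 6-joint arm with a two-finger parallel gripper is mounted at the origin on a cart in front of the work surface, level with it; the furniture and walls round the work are solid. World frame = base frame: x ahead of the robot, y to its left, z up, the work surface at z = 0. Lengths are in mm, angles in rad, forces in N, time in s.
With the tool pointing down it reaches from about 275 to 750 mm from the base axis. Payload 10.2 kg.
Tool frame: the origin (TCP) lies at the very end of the fingers, on their centre line; the grasp point (between the pads) lies ctrl.grip_depth behind it (ctrl.grip_depth is the distance from the TCP to the grasp point, in mm); z points along the fingers, y is the direction in which the jaws open and shut (so a half turn about z gives the same grasp; the last joint's range is limited). The gripper opens to 85 mm and grips with 20 to 120 N. Pads are 22 mm wide; open, the fingers measure 114 mm over their backs; the gripper's body (76 mm by 85 mm) begins 54 mm behind the grasp point. The pads swing forward as they close: fully open they stand 13 mm farther back than shut.
Start: joints at [-0.223, 0.313, 1.498, -0, 1.331, -0.223], TCP at [525.006, -0.013, 231.294] pointing down, gripper open.
Joint ranges: [-2.94, 2.94], [-0.97, 2.17], [0.19, 2.56], [-1.23, 4.37], [0.02, 3.11], [-2.88, 2.88]. Speed limits (rad/s): [2.39, 2.39, 3.01, 3.14, 3.14, 3.14].

## Interface

Orientations are given as a unit quaternion [w, x, y, z].
In Python, from rig import telemetry, eyes, ctrl, nets gives the robot as it stands. The module is installed in compiled form; this text tells all that it offers.
- The arm moves only by the tool drive_tool, never from a script. Its argument "series" is text: rows parted by semicolons, each of 7 numbers parted by spaces: the shift along the tool's x, y, z normalised to -1 to 1, where 1 is 0.12 m, then the turn, a rotation vector about the tool's x, y, z normalised to -1 to 1, where 1 is 0.5 rad, then the opening, from 0 (shut) to 1 (fully open). In form: tx ty tz wx wy wz hand; .... A call has 1 to 20 rows; each row is the pose to reach, as a shift and turn from the pose measured when the call began, along the tool's axes at that moment; what a row does not reach only later rows make up. A row lasts 1/10 s, in which the tool goes at most 50 mm and 8.59 degrees, less where a joint would pass 70% of its speed; a pose out of reach is approached as far as the arm can. A call with a number of a shift or a turn outside -1 to 1 is refused whole. A call with a gripper value outside its range is refused whole. The fingers move at their own pace and stop on an object; "newtons" is the grip in N (left out, the last holds). Time passes only in rows, so rows that repeat a pose let the fingers close. It gives the time, the measured TCP pose, the force and the opening at its end, in the units of the state.
- telemetry.sense(): the state, without advancing time (a new reading comes with each control period).
- eyes.capture(name): name is "scene" or "side" or "wrist"; returns a dict with "frame" (384x512x3 uint8, red, green, blue), "fx", "fy", "cx", "cy" (pixels), "view" (4x4, takes a point from world to camera coordinates). Camera axes: x right, y up, looking along -z (the intrinsics and any distortion apply to the point x, -y, -z); pixel columns grow to the right and rows downward; lengths in mm; the calibration is good to about 2 mm. A picture is of the moment at which its call begins. There is no depth.
- ctrl.finish_job(): hands the job in, once; it reports no verdict.
Trained networks look in a picture, given as the dict that the camera call returned (one of the last four; its "shot" number tells which), for a name from the list of things; names that differ only in an ending like _2 or _b are one class to them, and where a whole thing is asked for, a point or a joint stands for the part that bears it (a point fixed in the world has none). Each returns a list of dicts, best first, with "confidence" (0 to 1); they miss things now and then, are a little off and sometimes report something else, mostly with a low value. They report only what shows in the picture. A call takes as long as a camera call.
- nets.spot_in(name, picture): "rect" ([left, top, right, bottom] in pixels, round what is visible of it).
The state is a dict: "time_s": time; "joints": joint angles; "dq": joint speeds; "tau": joint torques, N m; "eef_pos": TCP position; "ee_rot": TCP orientation; "force": force on the tool from outside, world axes, zero at the start; "wrist_torque": the same for the moment, N m; "grip_width": opening from 0.0 (shut) to 1.0 (fully open).
Only numpy, scipy, OpenCV 4.12 (cv2) and the standard library are available. Lean on these libraries where they do the work, as an engineer would, in place of code of your own. Each camera call takes 0.05 s, during which the arm holds its last target. There are 200 camera calls.

## Working session

There is one attempt and no reset: what is moved stays moved. The work goes in short steps, Python scripts to look and compute and a tool call to move; the robot and the scene stay as the last step left them, time stands still between calls to the robot, and variables do not carry over. Pictures are saved under pics/ and viewed, about 8 in all and at most 12, crops included, and the job is handed in when it is done.

Besides the shell and the picture viewer there is one more tool, called after ">>>" as a command line: name --argument value ..., lists and objects as JSON in quotes. drive_tool: Moves the arm, as the interface text tells. Scaled input: -1 to 1 covers 0.12 m each way for a shift and 0.5 rad each way for a turn. Its arguments: {"type":"object","properties":{"series":{"type":"string"},"newtons":{"type":"number"}},"required":["series"]}

```bash
mkdir -p pics; cat > h.py <<'E'
import numpy as np, cv2
from rig import telemetry, eyes, ctrl, nets
def save(p,name,box=None,scale=1):
    im=p["frame"][:,:,::-1]
    if box: im=im[box[1]:box[3],box[0]:box[2]]
    cv2.imwrite("pics/"+name,cv2.resize(im,None,fx=scale,fy=scale,interpolation=cv2.INTER_CUBIC))
def ray(p,u,v):
    V=np.array(p["view"]);R=V[:3,:3];t=V[:3,3]
    d=R.T@np.array([(u-p["cx"])/p["fx"],-(v-p["cy"])/p["fy"],-1]); return -R.T@t,d
def atz(p,u,v,z):
    o,d=ray(p,u,v); return o+d*(z-o[2])/d[2]
def proj(p,X):
    V=np.array(p["view"]);c=V[:3,:3]@np.array(X)+V[:3,3]
    return p["cx"]+p["fx"]*c[0]/-c[2], p["cy"]-p["fy"]*c[1]/-c[2]
E
python3 - <<'E'
from h import *
print(telemetry.sense(), ctrl.grip_depth)
for n in ("scene","side","wrist"):
    p=eyes.capture(n); save(p,n+"1.png",scale=1.5)
    print(n,{k:v for k,v in p.items() if k not in("frame",)})
    for t in ("manifold_ref","lid_1_center","valve_1","main_grip","main_stem","lidspot_1","saline","tube_6"):
        try:
            r=nets.spot_in(t,p); print(t,[(np.round(q["rect"]).tolist(),round(q["confidence"],2)) for q in r])
        except Exception as e: print(t,e)
E
```

```text
{'time_s': 0.0, 'joints': array([-2.23414032e-01,  3.13455091e-01,  1.49842431e+00,  2.05893643e-05,
        1.33100624e+00, -2.23433341e-01]), 'dq': array([-0.00071129,  0.00077036, -0.00019469, -0.00084666, -0.00069585,
       -0.00207071]), 'tau': array([-5.78409599e-04, -4.12261176e+01, -2.59742296e+01, -3.58453699e-04,
        4.11797926e-03, -1.23038126e-05]), 'eef_pos': array([5.24747586e+02, 4.30535440e-02, 2.30737283e+02]), 'ee_rot': array([-5.52391183e-04,  7.07101540e-01,  7.07111726e-01, -3.36026920e-04]), 'force': array([ 0.45971717,  0.30880516, -0.20456324]), 'wrist_torque': array([-0.00365368,  0.00311768,  0.01675973]), 'grip_width': 0.9963401290394153} 18.700000000000003
scene {'fx': 384.7345163771061, 'fy': 384.7345163771061, 'cx': 257.1319049704449, 'cy': 191.76201382037203, 'view': array([[-6.71312399e-01, -7.41008523e-01,  1.56854030e-02,
         3.60389839e+02],
       [ 5.07480383e-01, -4.44118920e-01,  7.38391526e-01,
        -3.41887119e+02],
       [-5.40188230e-01,  5.03651421e-01,  6.74189827e-01,
        -1.05168759e+03],
       [ 0.00000000e+00,  0.000
[... 2002 characters left out ...]
 0.00000000e+00,
         1.00000000e+00]]), 'shot': 3}
manifold_ref [([174.0, 0.0, 314.0, 342.0], 0.61)]
lid_1_center []
valve_1 [([177.0, 160.0, 216.0, 179.0], 0.88), ([176.0, 200.0, 214.0, 219.0], 0.85), ([176.0, 232.0, 211.0, 256.0], 0.77), ([177.0, 76.0, 220.0, 92.0], 0.72), ([212.0, 33.0, 241.0, 48.0], 0.58), ([205.0, 127.0, 233.0, 139.0], 0.58)]
main_grip [([178.0, 289.0, 244.0, 311.0], 0.95)]
main_stem [([178.0, 0.0, 316.0, 345.0], 0.72)]
lidspot_1 [([178.0, 146.0, 290.0, 184.0], 0.94), ([180.0, 62.0, 301.0, 117.0], 0.81), ([200.0, 18.0, 308.0, 75.0], 0.79)]
saline [([404.0, 371.0, 413.0, 384.0], 0.56), ([249.0, 168.0, 284.0, 200.0], 0.33)]
tube_6 [([180.0, 74.0, 221.0, 93.0], 0.65)]
```

View pics/wrist1.png

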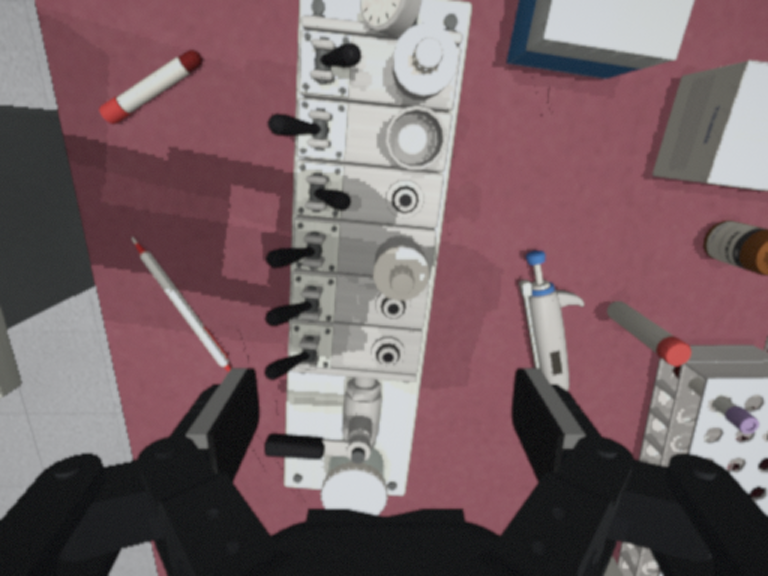

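View pics/side1.png

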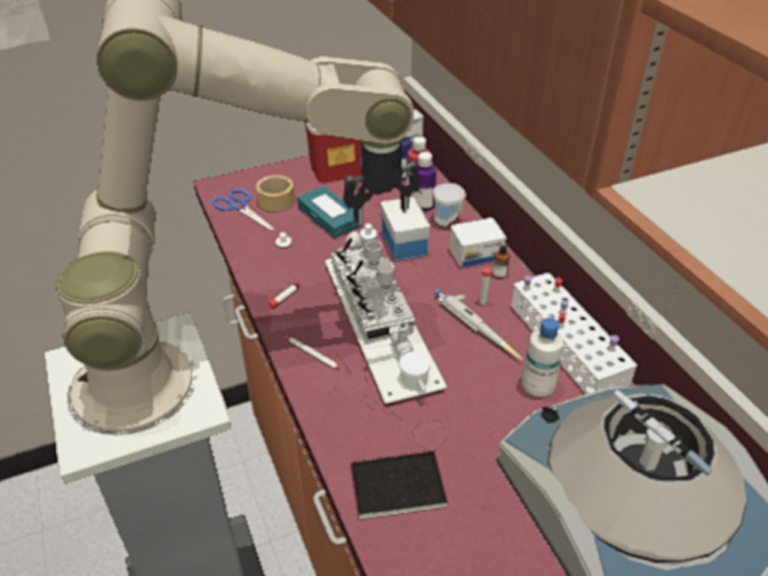

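```bash
python3 - <<'E'
import cv2
im=cv2.imread("pics/scene1.png"); print(im.shape)
cv2.imwrite("pics/sc_crop.png",cv2.resize(im[200:450,200:533],None,fx=2.3,fy=2.3,interpolation=cv2.INTER_CUBIC))
E
```

```text
(576, 768, 3)
```

The wrist view (768 px wide) shows these stations, from +y down:

| Station | Port | Lever | Action |
|---|---|---|---|
| A | lidded funnel | back (345,55), open | none (station 3) |
| B | bare funnel (415,137) | front (290,125) | open (station 1) |
| C | no funnel | back (330,197) | shut (station 4) |
| D | lidded funnel (402,275) | front (290,255) | open (station 2) |
| E | no funnel | front, shut | none |
| F | no funnel | front, shut | none |

The main handle at (295,447) points to the front. The side view shows the loose lid at (283,240), with scissors and tape nearby.

```bash
python3 - <<'E'
from h import *
p=eyes.capture("side"); print("lid", atz(p,189,160.5,14))
w=eyes.capture("wrist")
f=lambda u,v,z:np.round(atz(w,u/1.5,v/1.5,z),1)
print("ports C,E,F z69",f(405,199,69),f(393,307,69),f(388,351,69))
print("funnel B rim",f(415,137,110)); print("lid A knob top",f(429,50,134),"lid D knob top",f(403,277,134))
print("pivots",[f(*q,73) for q in ((323,58),(318,129),(318,197),(315,250),(312,304),(309,355))])
print("tips z110",[f(*q,110) for q in ((348,55),(283,124),(337,199),(279,256),(276,312),(276,365))])
print("grip",f(295,447,97),"stem",f(358,452,97))
print("tube",f(150,86,8))
E
```

```text
lid [401.55160726 291.15015689  14.        ]
ports C,E,F z69 [538.6  42.4  69. ] [530.8 -36.6  69. ] [527.2 -72.5  69. ]
funnel B rim [541.9  82.2 110. ]
lid A knob top [546.4 122.1 134. ] lid D knob top [535.1   6.5 134. ]
pivots [array([486.8, 128.6,  73. ]), array([481.8,  87.5,  73. ]), array([479.7,  44.3,  73. ]), array([475.9,   7.6,  73. ]), array([471.7, -32.7,  73. ]), array([467.3, -73.9,  73. ])]
tips z110 [array([505., 124., 110.]), array([467.5,  89.2, 110. ]), array([496.5,  47.4, 110. ]), array([459.5,  12.7, 110. ]), array([454.8, -24.3, 110. ]), array([451.9, -62.4, 110. ])]
grip [ 457.3 -138.3   97. ] stem [ 504.5 -142.8   97. ]
tube [346.  120.1   8. ]
```

View pics/sc_crop.png

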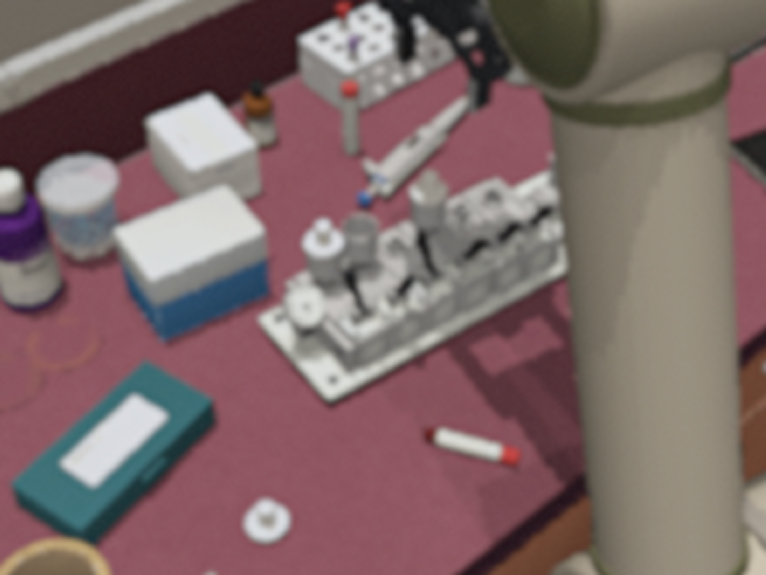

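Scene view: the loose lid stands clear at crop (267,520). The levers and funnels agree with the wrist view, and the manifold yaw is about -0.1 rad. I'll move over the lid.

>>> drive_tool --series "0.4 -0.2 0 0 0 0 0.6; 0.8 -0.4 0 0 0 0 0.6; 1 -0.5 0 0 0 0 0.6; 1 -0.5 0 0 0 0 0.6"

```text
time_s: 1.85
eef_pos: [463.4, 122.9, 231.7]
ee_rot: [-0.0, 0.706, 0.709, 0.0]
force: [0.2, 0.1, 0.5]
grip_width: 0.601
```

>>> drive_tool --series "0.4 -0.2 0.2 0 0 0 0.6; 0.8 -0.4 0.4 0 0 0 0.6; 1 -0.5 0.6 0 0 0 0.6; 1 -0.5 0.6 0 0 0 0.6;1 -0.5 0.6 0 0 0 0.6"

```text
time_s: 2.35
eef_pos: [402.7, 242.9, 159.3]
ee_rot: [-0.0, 0.705, 0.709, -0.0]
force: [0.4, 0.0, -0.9]
grip_width: 0.599
```

```bash
python3 - <<'E'
from h import *
s=telemetry.sense(); print(s["time_s"],s["eef_pos"],s["ee_rot"])
p=eyes.capture("wrist"); save(p,"w2.png",scale=1.5)
print([(np.round(q["rect"],1).tolist(),round(q["confidence"],2)) for q in nets.spot_in("lid_1_center",p)])
print(proj(p,[401.5,291,14]))
E
```

```text
2.35 [402.72173964 242.8910554  159.33884442] [-3.40346198e-04  7.05105199e-01  7.09102592e-01 -2.39856885e-04]
[([238.3, 97.4, 272.8, 133.4], 0.74)]
(np.float64(255.93549270223616), np.float64(128.9016441661708))
```

View pics/w2.png

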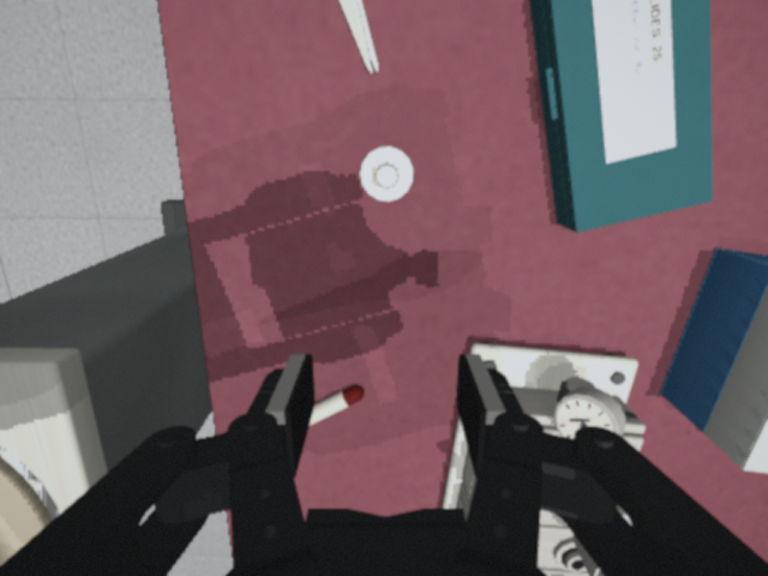

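The wrist view shows the lid's flange centred at (386.5,174) and its knob at (387,176). It stands free of other objects.

```bash
python3 - <<'E'
from h import *
p=eyes.capture("wrist")
hsv=cv2.cvtColor(p["frame"],cv2.COLOR_RGB2HSV)
m=cv2.inRange(hsv,(0,0,110),(180,60,255)); m[:90]=0;m[145:]=0;m[:,:230]=0;m[:,290:]=0
n,l,st,c=cv2.connectedComponentsWithStats(m); i=1+st[1:,4].argmax(); print(st[i],c[i],atz(p,*c[i],8), atz(p,387.3/1.5,176/1.5,28))
E
```

```text
[ 237   96   37   38 1116] [255.4811828  114.55107527] [402.83145615 303.18405418   8.        ] [405.36336288 301.9744595   28.        ]
```

>>> drive_tool --series "0.25 0.007 0.2 0 0 0 0.6; 0.5 0.007 0.4 0 0 0 0.6; 0.5 0.007 0.65 0 0 0 0.6; 0.5 0.007 0.65 0 0 0 0.6"

```text
time_s: 2.9
eef_pos: [404.2, 300.8, 80.3]
ee_rot: [-0.001, 0.706, 0.708, -0.001]
force: [-0.2, 0.6, 0.5]
grip_width: 0.599
```

```bash
python3 - <<'E'
from h import *
s=telemetry.sense(); print(s["time_s"],s["eef_pos"],s["ee_rot"])
p=eyes.capture("wrist"); save(p,"w3.png",scale=1.5)
print(proj(p,[403.3,303,28]),proj(p,[403.3,303,8]))
E
```

```text
2.9 [404.21027787 300.76584722  80.2911201 ] [-5.62023753e-04  7.06444416e-01  7.07766775e-01 -1.47071413e-03]
(np.float64(255.68518715454394), np.float64(208.74000615453403)) (np.float64(255.8511762855362), np.float64(199.18540049359834))
```

View pics/w3.png

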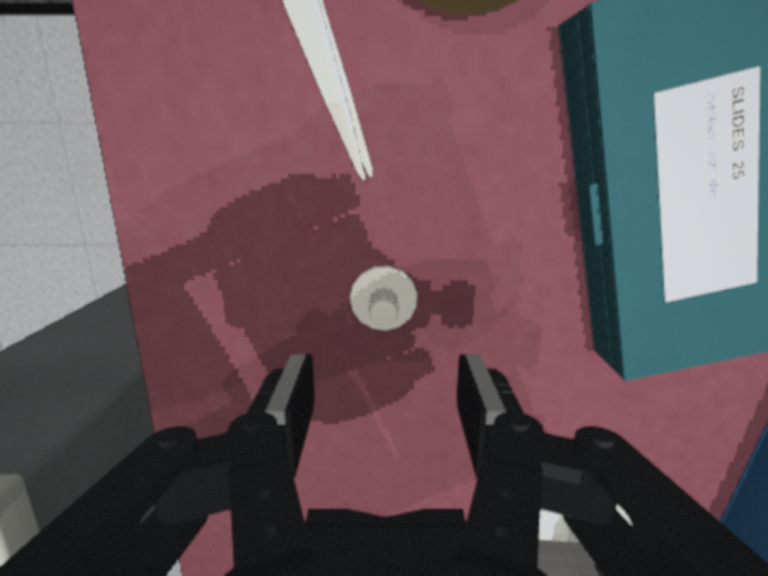

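The projected knob and flange match the picture to within 1 px. Next I go down, grip and lift.

>>> drive_tool --series "0.02 -0.007 0.3 0 0 0 0.5; 0.02 -0.007 0.5 0 0 0 0.4; 0.02 -0.007 0.58 0 0 0 0.4; 0.02 -0.007 0.58 0 0 0 0.4; 0.02 -0.007 0.58 0 0 0 0; 0.02 -0.007 0.58 0 0 0 0; 0.02 -0.007 0.58 0 0 0 0; 0.02 -0.007 0.58 0 0 0 0;0.02 -0.007 0.58 0 0 0 0;0.02 -0.007 0.58 0 0 0 0; 0.02 -0.007 0.58 0 0 0 0" --newtons 30

```text
time_s: 4.05
eef_pos: [405.6, 303.7, 14.5]
ee_rot: [0.001, 0.707, 0.708, 0.002]
force: [0.3, -1.7, 7.9]
grip_width: 0.14
```

>>> drive_tool --series "0 0 -0.1 0 0 0 0; 0 0 -0.5 0 0 0 0; 0 0 -0.9 0 0 0 0; 0 0 -1 0 0 0 0; 0 0 -1 0 0 0 0"

```text
time_s: 4.55
eef_pos: [406.0, 304.0, 137.2]
ee_rot: [0.002, 0.707, 0.708, 0.004]
force: [-0.7, -0.7, -0.4]
grip_width: 0.144
```

```bash
python3 - <<'E'
from h import *
s=telemetry.sense(); print(s["time_s"],s["eef_pos"],s["ee_rot"],s["grip_width"])
p=eyes.capture("wrist"); save(p,"w4.png",(150,150,362,384),3)
x,y,z=s["eef_pos"]
for d in (-2.5,17.5): print(proj(p,[x,y,z+d]))
E
```

```text
4.55 [406.01848397 303.99868822 137.17940147] [0.00170825 0.70652338 0.70767689 0.00390145] 0.14376129459814632
(np.float64(256.7272550540105), np.float64(245.92311530828795))
(np.float64(257.0438199689098), np.float64(265.89162085784903))
```

View pics/w4.png

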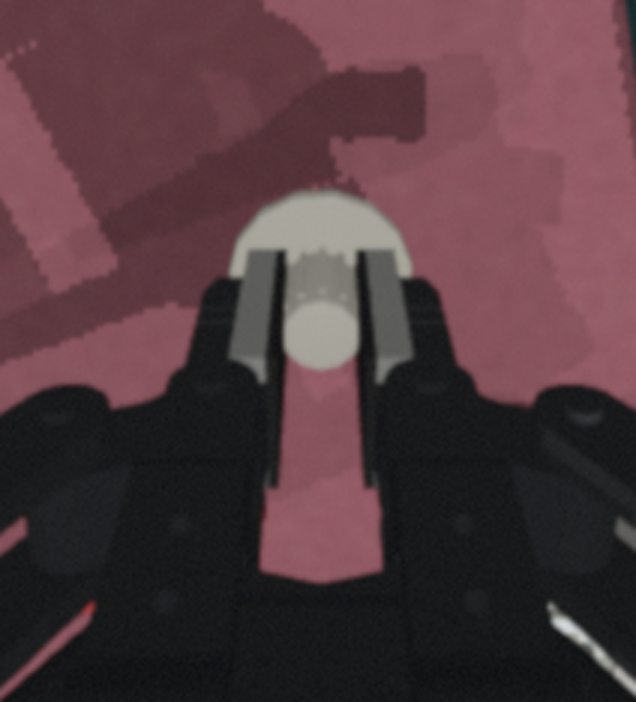

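The lid is gripped with the fingertips on its flange. The knob is centred in x, and its top at (257,262) puts the plug's foot about 14.5 mm below the TCP. Next I carry it over the manifold.

>>> drive_tool --series "0 0 -0.3 0 0 0 0; -0.3 0.3 -0.4 0 0 0 0; -0.6 0.6 -0.4 0 0 0 0; -1 0.9 -0.4 0 0 0 0;-1 0.9 -0.4 0 0 0 0"

```text
time_s: 5.1
eef_pos: [514.7, 180.1, 181.3]
ee_rot: [0.0, 0.708, 0.706, 0.001]
force: [-0.9, -0.5, -0.5]
grip_width: 0.147
```

```bash
python3 - <<'E'
from h import *
p=eyes.capture("wrist");p=eyes.capture("wrist");s=telemetry.sense(); print(s["time_s"],s["eef_pos"],s["ee_rot"],s["grip_width"])
save(p,"w5.png",scale=1.5)
print(proj(p,[541.9,82.2,110]))
x,y,z=s["eef_pos"]
print("flange far edge",proj(p,[x,y+17.5,z-6.4]),"knob",proj(p,[x,y,z+13.6]))
E
```

```text
5.2 [513.28653729 182.21084823 181.51339814] [2.15615820e-06 7.07536919e-01 7.06675929e-01 7.99969807e-04] 0.14520097176516308
(np.float64(288.00622309675265), np.float64(307.00130970319094))
flange far edge (np.float64(254.2951389957881), np.float64(210.8373191025356)) knob (np.float64(254.20831843522768), np.float64(258.5595492454862))
```

View pics/w5.png

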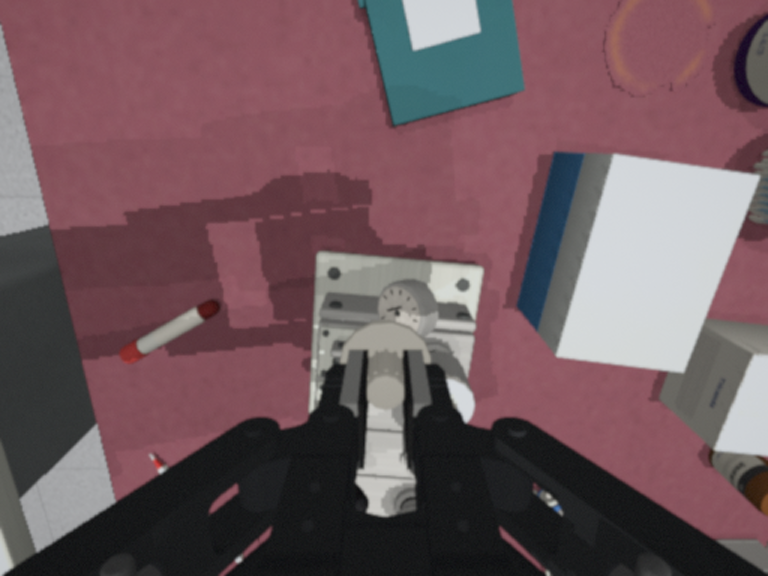

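The held lid is over the gauge end and the funnel is hidden behind the fingers, so I rely on the first measurement: (541.9, 82.2), confirmed by lid A minus 40 mm.

>>> drive_tool --series "-0.4 0.12 0.1 0 0 0 0; -0.8 0.24 0.1 0 0 0 0; -0.835 0.24 0.1 0 0 0 0; -0.835 0.24 0.1 0 0 0 0; -0.835 0.24 0.1 0 0 0 0;-0.835 0.24 0.1 0 0 0 0"

```text
time_s: 5.8
eef_pos: [541.4, 83.8, 169.4]
ee_rot: [-0.0, 0.707, 0.707, 0.001]
force: [-0.1, -0.7, -0.2]
grip_width: 0.142
```

```bash
python3 - <<'E'
from h import *
for i in range(2):
    p=eyes.capture("wrist");s=telemetry.sense(); print(s["time_s"],s["eef_pos"],s["ee_rot"])
x,y,z=s["eef_pos"]; print("knob",proj(p,[x,y,z+13.6]))
a=p["frame"][225:300,190:325]; 
d=eyes.capture("side"); b=eyes.capture("scene")
ims=[cv2.resize(a,(400,222)),cv2.resize(d["frame"][130:230,200:300],(400,400),interpolation=2),cv2.resize(b["frame"][150:250,200:300],(400,400),interpolation=2)]
o=np.zeros((600,800,3),np.uint8);o[:400,:400]=ims[1];o[:400,400:]=ims[2];o[400:600,:400]=ims[0][:200]
cv2.imwrite("pics/c6.png",o[:,:,::-1])
for q,off in((d,(200,130)),(b,(200,150))):
    for X in ([541.9,82.2,110],[x,y,z+13.6]): 
        u,v=proj(q,X); print((u-off[0])*4,(v-off[1])*4)
E
```

```text
5.85 [541.51277841  83.53706354 169.45118123] [-1.41361105e-04  7.06826541e-01  7.07386415e-01  8.24639450e-04]
5.9 [541.62481486  83.2875355  169.45549594] [-6.81154292e-05  7.06912980e-01  7.07300057e-01  8.13932920e-04]
knob (np.float64(257.00173631630224), np.float64(262.1263923778167))
194.7231224411064 131.37104695399978
193.13002273788595 56.393112553197625
150.15665148062817 194.80858265239954
147.5211382272654 126.3798626069854
```

View pics/c6.png

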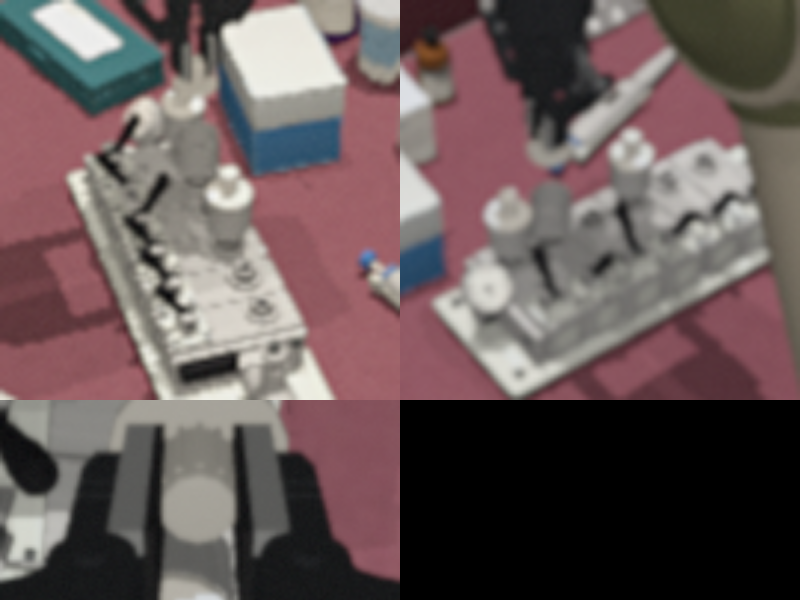

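```bash
python3 - <<'E'
from h import *
d=eyes.capture("side"); b=eyes.capture("scene"); s=telemetry.sense(); print(s["eef_pos"])
x,y,z=s["eef_pos"]
o=np.zeros((600,800,3),np.uint8)
for k,(q,ox,oy) in enumerate(((d,230,135),(b,220,170))):
    c=cv2.resize(q["frame"][oy:oy+50,ox:ox+33],(396,600),interpolation=cv2.INTER_LANCZOS4); o[:,k*400:k*400+396]=c
    F=lambda X:tuple(np.round([(proj(q,X)[0]-ox+.5)*12+400*k,(proj(q,X)[1]-oy+.5)*12]).astype(int))
    for (cx,cy,cz,r,col) in ((541.9,82.2,110,17.5,(255,0,0)),(x,y,z-6.4,17.5,(0,255,0)),(x,y,z+13.6,7,(0,255,255))):
        pts=np.array([F([cx+r*np.cos(t),cy+r*np.sin(t),cz]) for t in np.linspace(0,6.3,40)])
        cv2.polylines(o,[pts.astype(np.int32)],True,col,1)
cv2.imwrite("pics/c7.png",o[:,:,::-1])
E
```

```text
[541.88168719  82.35719478 169.4785894 ]
```

View pics/c7.png

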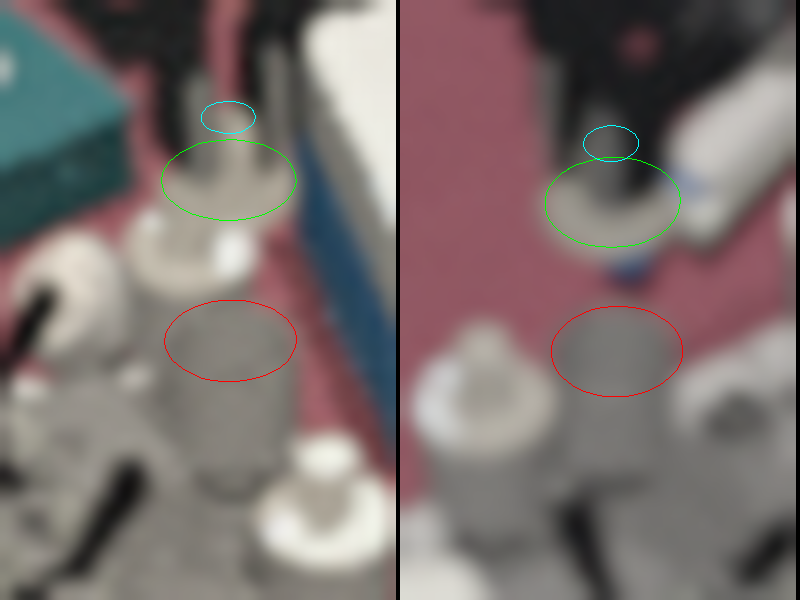

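I had mistaken lid A for the held lid. The overlays now match both views: the held lid is centred over the funnel. Next I lower it.

>>> drive_tool --series "0 0 0.2 0 0 0 0; 0 0 0.3 0 0 0 0; 0 0 0.34 0 0 0 0; 0 0 0.37 0 0 0 0; 0 0 0.39 0 0 0 0; 0 0 0.4 0 0 0 0; 0 0 0.4 0 0 0 0; 0 0 0.4 0 0 0 0; 0 0 0.4 0 0 0 0"

```text
time_s: 7.0
eef_pos: [542.1, 82.4, 121.7]
ee_rot: [0.0, 0.707, 0.707, 0.001]
force: [0.1, -1.0, -0.8]
grip_width: 0.146
```

>>> drive_tool --series "0 0 0.006 0 0 0 0; 0 0 0.013 0 0 0 0; 0 0 0.013 0 0 0 0; 0 0 0.013 0 0 0 0"

```text
time_s: 7.4
eef_pos: [542.2, 82.4, 120.5]
ee_rot: [0.0, 0.707, 0.707, 0.001]
force: [-1.9, 0.1, 4.6]
grip_width: 0.145
```

>>> drive_tool --series "0 0 0 0 0 0 0.2; 0 0 -0.01 0 0 0 0.3; 0 0 -0.02 0 0 0 0.35; 0 0 -0.02 0 0 0 0.35; 0 0 -0.02 0 0 0 0.35; 0 0 -0.3 0 0 0 0.35; 0 0 -0.6 0 0 0 0.35; 0 0 -0.6 0 0 0 0.35; 0 0 -0.6 0 0 0 0.35"

```text
time_s: 8.3
eef_pos: [542.1, 82.3, 192.7]
ee_rot: [0.001, 0.707, 0.707, 0.001]
force: [0.3, -0.9, -0.8]
grip_width: 0.352
```

```bash
python3 - <<'E'
from h import *
d=eyes.capture("side"); b=eyes.capture("scene"); s=telemetry.sense(); print(s["time_s"],s["eef_pos"])
o=np.zeros((600,800,3),np.uint8)
for k,(q,ox,oy) in enumerate(((d,230,135),(b,220,170))):
    c=cv2.resize(q["frame"][oy:oy+50,ox:ox+33],(396,600),interpolation=cv2.INTER_LANCZOS4); o[:,k*400:k*400+396]=c
    F=lambda X:tuple(np.round([(proj(q,X)[0]-ox+.5)*12+400*k,(proj(q,X)[1]-oy+.5)*12]).astype(int))
    for (cx,cy,cz,r,col) in ((541.9,82.2,114,17.5,(255,0,0)),(541.9,82.2,134,7,(0,255,0))):
        pts=np.array([F([cx+r*np.cos(t),cy+r*np.sin(t),cz]) for t in np.linspace(0,6.3,40)])
        cv2.polylines(o,[pts.astype(np.int32)],True,col,1)
cv2.imwrite("pics/c8.png",o[:,:,::-1])
E
```

```text
8.4 [541.4892471   82.34892999 191.35965555]
```

View pics/c8.png

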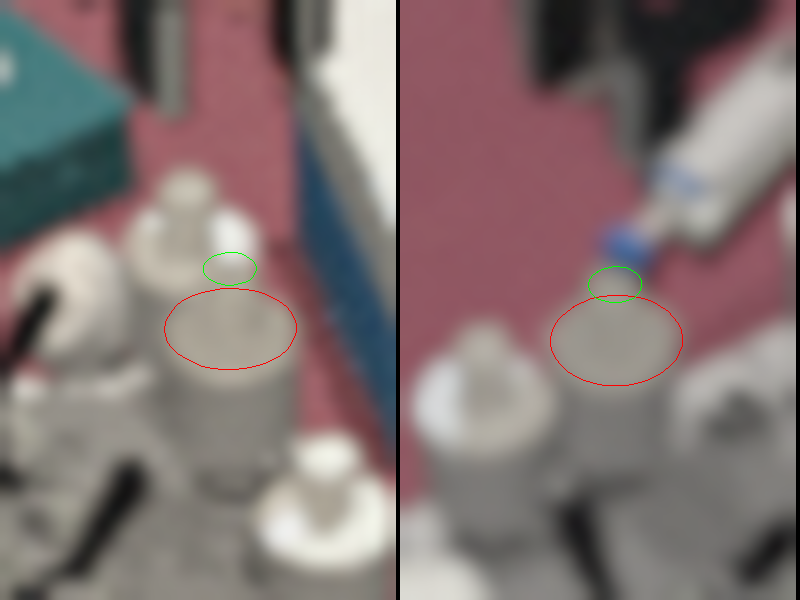

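Lid 1 sits upright on its rim in both views. Now the levers, C first. I close the fingers, yaw to the row and stand behind C's lever.

>>> drive_tool --series "-0.3 -0.096 0 0 0 0.1 0; -0.326 -0.096 0 0 0 0.2 0; -0.326 -0.096 0 0 0 0.2 0; -0.326 -0.096 0 0 0 0.2 0; -0.326 -0.096 0 0 0 0.2 0;-0.326 -0.096 0 0 0 0.2 0;-0.326 -0.096 0 0 0 0.2 0"

```text
time_s: 9.1
eef_pos: [529.9, 43.6, 191.2]
ee_rot: [-0.001, 0.742, 0.671, 0.0]
force: [-0.4, 0.5, 0.8]
grip_width: 0.002
```

>>> drive_tool --series "0 0 0.3 0 0 0 0; 0 0 0.6 0 0 0 0; 0 0 0.785 0 0 0 0; 0 0 0.785 0 0 0 0; 0 0 0.785 0 0 0 0"

```text
time_s: 9.6
eef_pos: [530.4, 43.8, 97.8]
ee_rot: [-0.0, 0.741, 0.671, 0.001]
force: [-0.2, 0.0, -0.1]
grip_width: 0.001
```

Push 40 mm to the front, then back off and rise.

>>> drive_tool --series "0 -0.1 0 0 0 0 0; 0 -0.18 0 0 0 0 0; 0 -0.25 0 0 0 0 0; 0 -0.3 0 0 0 0 0; 0 -0.34 0 0 0 0 0; 0 -0.34 0 0 0 0 0; 0 -0.34 0 0 0 0 0"

```text
time_s: 10.3
eef_pos: [489.7, 47.9, 97.8]
ee_rot: [-0.0, 0.741, 0.671, 0.0]
force: [0.5, -0.2, 1.2]
grip_width: 0.002
```

>>> drive_tool --series "0 0.06 -0.1 0 0 0 0; 0 0.06 -0.5 0 0 0 0; 0 0.06 -0.65 0 0 0 0; 0 0.06 -0.65 0 0 0 0;0 0.06 -0.65 0 0 0 0"

```text
time_s: 10.8
eef_pos: [496.5, 47.1, 175.2]
ee_rot: [-0.001, 0.741, 0.671, 0.0]
force: [-0.0, -0.6, -0.4]
grip_width: 0.001
```

>>> drive_tool --series "0.1 -0.3 0 0 0 0 0; 0.33 -0.6 0 0 0 0 0; 0.33 -0.6 0 0 0 0 0; 0.33 -0.6 0 0 0 0 0; 0.33 -0.6 0 0 0 0 0; 0.33 -0.6 0.3 0 0 0 0; 0.33 -0.6 0.5 0 0 0 0; 0.33 -0.6 0.65 0 0 0 0; 0.33 -0.6 0.65 0 0 0 0; 0.33 -0.6 0.65 0 0 0 0"

```text
time_s: 11.8
eef_pos: [429.3, 93.3, 97.5]
ee_rot: [-0.001, 0.742, 0.671, 0.0]
force: [0.7, -0.8, -0.6]
grip_width: -0.001
```

```bash
python3 - <<'E'
from h import *
w=eyes.capture("wrist"); save(w,"w9.png",scale=1.5); print(telemetry.sense()["eef_pos"])
print([(np.round(q["rect"]).tolist(),round(q["confidence"],2)) for q in nets.spot_in("valve_1",w)])
for n,y in zip("ABCDEF",range(2,-4,-1)):
    P=np.array([478.3,48.3])+40*(y)*np.array([.099,.995])
    print(n,[np.round(proj(w,[*(P+s*np.array([.995,-.099])),110]),0) for s in(-22,22)])
E
```

```text
[429.5551265   93.40508694  97.90525493]
[([312.0, 223.0, 353.0, 270.0], 0.9), ([341.0, 159.0, 426.0, 196.0], 0.8)]
A [array([324., 185.]), array([419., 184.])]
B [array([319., 260.]), array([406., 260.])]
C [array([314., 325.]), array([395., 325.])]
D [array([310., 380.]), array([385., 380.])]
E [array([306., 427.]), array([376., 427.])]
F [array([303., 469.]), array([369., 469.])]
```

View pics/w9.png

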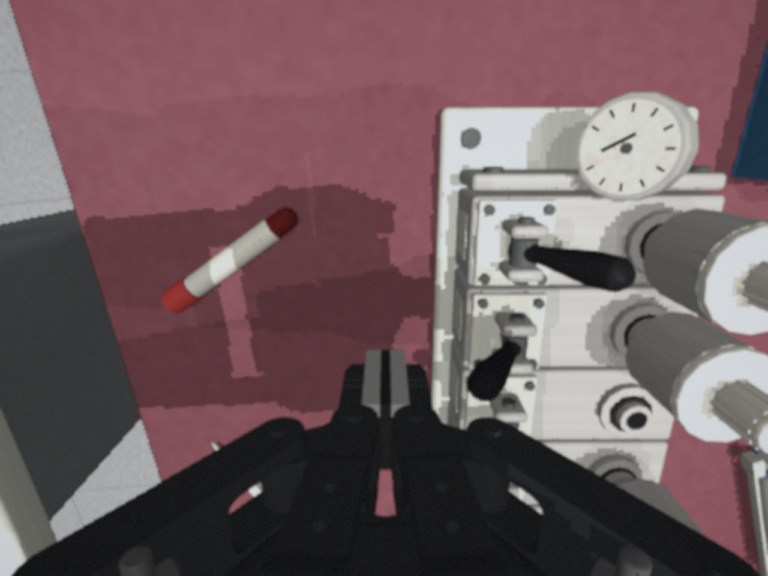

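The wrist view shows A's lever back at (605,268) and B's lever front at (487,380) ahead of the closed fingers. C's lever is no longer visible leaning back. I push B back.

>>> drive_tool --series "0 0.12 0 0 0 0 0; 0 0.2 0 0 0 0 0; 0 0.26 0 0 0 0 0; 0 0.31 0 0 0 0 0; 0 0.35 0 0 0 0 0; 0 0.35 0 0 0 0 0; 0 0.35 0 0 0 0 0"

```text
time_s: 12.6
eef_pos: [471.3, 89.3, 98.1]
ee_rot: [-0.0, 0.742, 0.671, 0.001]
force: [-0.0, -1.6, 0.9]
grip_width: 0.0
```

>>> drive_tool --series "0 -0.15 0 0 0 0 0; 0 -0.35 -0.2 0 0 0 0; 0 -0.35 -0.4 0 0 0 0; -0.33 -0.35 -0.4 0 0 0 0; -0.66 -0.35 -0.4 0 0 0 0; -0.66 -0.35 -0.4 0 0 0 0; -0.66 -0.35 -0.2 0 0 0 0; -0.66 -0.35 0 0 0 0 0; -0.66 -0.35 0 0 0 0 0;-0.66 -0.35 0 0 0 0 0"

```text
time_s: 13.6
eef_pos: [421.7, 15.0, 98.4]
ee_rot: [-0.0, 0.741, 0.671, 0.001]
force: [0.8, -0.1, 0.5]
grip_width: 0.002
```

>>> drive_tool --series "0 0.12 0 0 0 0 0; 0 0.2 0 0 0 0 0; 0 0.26 0 0 0 0 0; 0 0.31 0 0 0 0 0; 0 0.36 0 0 0 0 0; 0 0.36 0 0 0 0 0; 0 0.36 0 0 0 0 0"

```text
time_s: 14.3
eef_pos: [464.7, 10.8, 98.4]
ee_rot: [-0.0, 0.741, 0.671, 0.001]
force: [-0.3, -0.5, 0.1]
grip_width: -0.0
```

>>> drive_tool --series "0 -0.15 0 0 0 0 0; 0 -0.35 -0.2 0 0 0 0; 0 -0.35 -0.6 0 0 0 0; 0 -0.35 -0.9 0 0 0 0; 0 -0.35 -0.9 0 0 0 0; 0 -0.35 -0.9 0 0 0 0; 0 -0.35 -0.9 0 0 0 0"

```text
time_s: 15.0
eef_pos: [422.2, 14.9, 205.3]
ee_rot: [-0.001, 0.741, 0.671, -0.0]
force: [0.2, 0.2, -0.8]
grip_width: 0.002
```

```bash
python3 - <<'E'
from h import *
w=eyes.capture("wrist");w=eyes.capture("wrist"); d=eyes.capture("side"); b=eyes.capture("scene"); print(telemetry.sense()["time_s"],telemetry.sense()["eef_pos"])
print(w["view"].tolist(),w["cx"])
for q in(w,d,b):
  print([(np.round(r["rect"]).tolist(),round(r["confidence"],2)) for r in nets.spot_in("valve_1",q)])
for n,y in zip("ABCDEF",range(2,-4,-1)):
    P=np.array([478.3,48.3])+40*(y-1)*np.array([.099,.995]) if 0 else np.array([478.3,48.3])+40*y*np.array([.099,.995])
    print(n,[[np.round(proj(q,[*(P+s*np.array([.995,-.099])),110])).tolist() for s in(-22,22)] for q in (w,d,b)])
o=np.zeros((600,800,3),np.uint8)
o[:300,:400]=cv2.resize(w["frame"],(400,300),interpolation=3)
o[300:,:400]=cv2.resize(b["frame"][175:250,200:300],(400,300),interpolation=2)
o[:,400:]=cv2.resize(d["frame"][145:235,215:275],(400,600),interpolation=2)
cv2.imwrite("pics/c10.png",o[:,:,::-1])
np.savez("s10.npz",w=w["frame"],d=d["frame"],b=b["frame"])
E
```

```text
15.2 [422.55351271  14.8425079  205.60073393]
[[0.995016761525606, -0.09966008135812598, -0.00308422871863912, -417.9015848045025], [0.09384905005500038, 0.9465493428633545, -0.3086044350438398, -21.968884394710745], [0.03367491777081569, 0.3067771336143637, 0.9511854657239488, -373.94214925283535], [0.0, 0.0, 0.0, 1.0]] 256.57763464097826
[([310.0, 87.0, 355.0, 103.0], 0.92), ([287.0, 251.0, 313.0, 282.0], 0.82), ([317.0, 33.0, 360.0, 55.0], 0.8), ([306.0, 177.0, 349.0, 199.0], 0.78), ([291.0, 141.0, 318.0, 154.0], 0.77), ([288.0, 218.0, 314.0, 242.0], 0.56), ([340.0, 324.0, 350.0, 332.0], 0.5), ([389.0, 11.0, 440.0, 62.0], 0.42)]
[([239.0, 182.0, 243.0, 191.0], 0.61), ([233.0, 166.0, 238.0, 178.0], 0.52), ([224.0, 159.0, 241.0, 182.0], 0.26), ([180.0, 193.0, 199.0, 207.0], 0.16)]
[([242.0, 209.0, 249.0, 215.0], 0.39), ([264.0, 195.0, 267.0, 206.0], 0.37)]
A [[[299.0, 38.0], [359.0, 38.0]], [[221.0, 160.0], [234.0, 158.0]], [[242.0, 219.0], [234.0, 211.0]]]
B [[[297.0, 96.0], [354.0, 96.0]], [[224.0, 168.0], [237.0, 165.0]], [[253.0, 214.0], [244.0, 205.0]]]
C [[[295.0, 148.0], [349.0, 148.0]], [[227.0, 176.0], [241.0, 173.0]], [[263.0, 208.0], [255.0, 200.0]]]
D [[[293.0, 194.0], [344.0, 194.0]], [[231.0, 184.0], [245.0, 181.0]], [[273.0, 203.0], [265.0, 195.0]]]
E [[[291.0, 236.0], [340.0, 237.0]], [[234.0, 192.0], [249.0, 189.0]], [[283.0, 198.0], [274.0, 191.0]]]
F [[[290.0, 275.0], [336.0, 275.0]], [[238.0, 200.0], [253.0, 197.0]], [[292.0, 193.0], [284.0, 186.0]]]
```

The detector in the wrist view gives A, B and D back (x to 360, 355 and 349) and C, E and F front (x from 291, 288 and 287), so all six levers are right. Next I measure the main handle.

```bash
python3 - <<'E'
from h import *
w=eyes.capture("wrist"); 
for r in nets.spot_in("main_grip",w)[:2]:
    a=r["rect"]; print(np.round(a,1),r["confidence"],[np.round(atz(w,u,(a[1]+a[3])/2,90),1) for u in(a[0],a[2])])
# earlier picture: grip ends in wrist1 (dark grip) 
im=w["frame"]; g=im.max(2); m=((g<45)*255).astype(np.uint8)
a=[int(t) for t in nets.spot_in("main_grip",w)[0]["rect"]]
sub=np.zeros_like(m); sub[a[1]-4:a[3]+4,a[0]-4:a[2]+4]=m[a[1]-4:a[3]+4,a[0]-4:a[2]+4]
c=max(cv2.findContours(sub,0,2)[0],key=cv2.contourArea); R=cv2.minAreaRect(c); print(R)
P=cv2.boxPoints(R); print([np.round(atz(w,*q,92),1) for q in P])
E
```

```text
[288.1 137.8 316.2 153.3] 0.61 [array([453.9,  48.9,  90. ]), array([478.5,  46.4,  90. ])]
[287.4 156.9 393.8 204.3] 0.53 [array([451.1,  16.8,  90. ]), array([548. ,   7.2,  90. ])]
((302.176513671875, 145.20590209960938), (11.64171028137207, 24.981168746948242), 75.96376037597656)
[array([454.3,  51.8,  92. ]), array([475.6,  54.9,  92. ]), array([477.6,  44.8,  92. ]), array([456.1,  41.6,  92. ])]
```

View pics/c10.png

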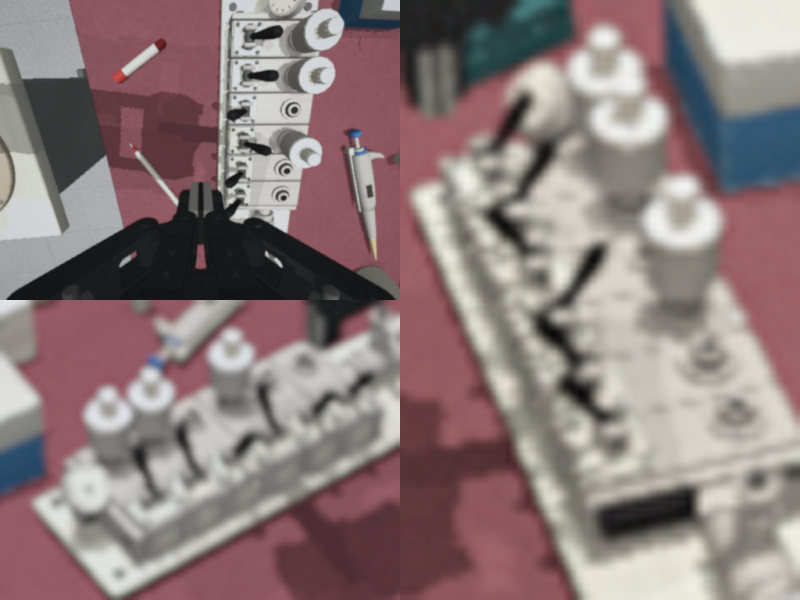

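The composite shows all six levers as wanted and all three lids seated. The main handle is hidden here, so I measure it from the first wrist picture and check against the side view.

```bash
python3 - <<'E'
from h import *
V=np.array([[9.99999663e-01,-3.48589143e-04,-7.42959681e-04,-5.24729613e+02],[1.00876061e-04,9.50651668e-01,-3.10260207e-01,4.01674484e+01],[8.14449199e-04,3.10260027e-01,9.50651383e-01,-3.80292519e+02],[0,0,0,1]])
w=dict(fx=293.4605,fy=293.4605,cx=256.5776,cy=190.303,view=V)
im=cv2.imread("pics/wrist1.png"); m=((im.max(2)<45)*255).astype(np.uint8)
s=np.zeros_like(m); s[425:470,255:335]=m[425:470,255:335]
c=max(cv2.findContours(s,0,2)[0],key=cv2.contourArea); print(cv2.boundingRect(c))
for q in cv2.boxPoints(cv2.minAreaRect(c)): print(np.round(q),np.round(atz(w,(q[0]-.25)/1.5,(q[1]-.25)/1.5,97),1))
d=eyes.capture("side"); r=nets.spot_in("main_grip",d); print([(np.round(t["rect"]).tolist(),round(t["confidence"],2)) for t in r])
f=lambda s,y:[504-.995*s+.099*y,-145+.099*s+.995*y,89]
print([np.round(proj(d,f(s,0)),1) for s in(0,26,72)])
g=d["frame"][205:235,240:285].max(2); 
for row in g[::2]: print("".join("#" if t<45 else "+" if t<90 else "." for t in row))
E
```

```text
(266, 435, 57, 22)
[265. 454.] [ 434.4 -144.2   97. ]
[266. 434.] [ 436.6 -126.5   97. ]
[323. 437.] [ 478.3 -129.1   97. ]
[322. 457.] [ 476.7 -146.8   97. ]
[([246.0, 214.0, 272.0, 227.0], 0.7), ([238.0, 201.0, 278.0, 222.0], 0.46)]
[array([267.6, 216.7]), array([259. , 218.6]), array([243.6, 222.1])]
.+#+.........................................
....+++......................................
.............................................
.............................................
.............................................
..................................+..........
.............................................
.............+++###..........................
.....++############..........................
....++########++++...........................
.....++++....................................
.............................................
.............................................
.............................................
.............................................
```

>>> drive_tool --series "-0.4 0.2 0 0 0 0 0; -0.8 0.34 0 0 0 0 0; -1 0.34 0 0 0 0 0; -1 0.34 0 0 0 0 0; -1 0.34 0 0 0 0 0; -1 0.34 0 0 0 0 0;-1 0.34 0 0 0 0 0"

```text
time_s: 16.3
eef_pos: [451.5, -107.7, 206.3]
ee_rot: [-0.0, 0.741, 0.672, 0.001]
force: [-1.1, -0.1, 0.2]
grip_width: 0.001
```

>>> drive_tool --series "0 0 0.3 0 0 0 0; 0 0 0.6 0 0 0 0; 0 0 0.9 0 0 0 0; 0 0 1 0 0 0 0; 0 0 1 0 0 0 0; 0 0 1 0 0 0 0; 0 0 1 0 0 0 0"

```text
time_s: 17.0
eef_pos: [452.3, -107.6, 87.5]
ee_rot: [0.001, 0.741, 0.672, 0.001]
force: [-0.3, 0.0, -0.1]
grip_width: -0.001
```

>>> drive_tool --series "-0.08 -0.01 0 0 0 0 0; -0.15 -0.02 0 0 0 0 0; -0.228 -0.033 0 0 0 0 0; -0.29 -0.035 0 0 0 0 0; -0.358 -0.036 0 0 0 0 0; -0.43 -0.015 0 0 0 0 0; -0.497 0.006 0 0 0 0 0; -0.56 0.05 0 0 0 0 0; -0.623 0.098 0 0 0 0 0; -0.66 0.14 0 0 0 0 0; -0.69 0.186 0 0 0 0 0; -0.71 0.215 0 0 0 0 0; -0.718 0.237 0 0 0 0 0; -0.718 0.237 0 0 0 0 0; -0.718 0.237 0 0 0 0 0"

```text
time_s: 18.5
eef_pos: [472.3, -196.3, 87.6]
ee_rot: [0.001, 0.741, 0.672, 0.001]
force: [0.1, -0.5, 0.1]
grip_width: -0.001
```

```bash
python3 - <<'E'
from h import *
d=eyes.capture("side"); r=nets.spot_in("main_grip",d); print([(np.round(t["rect"]).tolist(),round(t["confidence"],2)) for t in r])
for th in (0,1.2,1.4,1.57):
    f=lambda s:[505+s*(-.995*np.cos(th)-.099*np.sin(th)),-145+s*(.099*np.cos(th)-.995*np.sin(th)),89]
    print(th,[np.round(proj(d,f(s)),1) for s in(26,72)])
g=d["frame"][195:250,235:295].max(2); 
for row in g[::2]: print("".join("#" if t<45 else "+" if t<90 else "." for t in row))
E
```

```text
[([273.0, 226.0, 278.0, 240.0], 0.61)]
0 [array([259.3, 218.5]), array([243.9, 222. ])]
1.2 [array([267.5, 223. ]), array([266.9, 234.8])]
1.4 [array([269.3, 222.9]), array([272.1, 234.6])]
1.57 [array([270.8, 222.7]), array([276.3, 233.9])]
.+###............+##########################+...............
....++............##########################+...........+...
.....++...........##########################+...............
.....+............###########################+..............
....+###+........+############################++............
.......++.......+############################+++++++........
.........+++....+###########################+++++###+.......
...............++###########################++..+##+........
.........+++++++++.+#############################++.........
.........++++++++.....###################+++####+...........
..........+###++++......+###############++++##+.............
..........++####+###+....+##################+...............
.............+############################++................
............+..++####################++.....................
..................++#################.......................
.....................++..+###+++..+##+......................
..........................+#+.....+###......................
..........................+#+.....+###+.....................
...........................++.....++###+....................
...................................++###....................
....................................+###....................
............................................................
............................................................
............................................................
............................................................
++++++++....................................................
+..........+................................................
...........++...............................................
```

The handle shows in the side view at about 1.45 rad. I push on in small steps towards the stop.

>>> drive_tool --series "-0.005 0.02 0 0 0 0 0; -0.01 0.04 0 0 0 0 0; -0.01 0.06 0 0 0 0 0; -0.01 0.06 0 0 0 0 0; -0.01 0.06 0 0 0 0 0"

```text
time_s: 19.1
eef_pos: [479.5, -198.3, 87.7]
ee_rot: [0.001, 0.741, 0.672, 0.001]
force: [-0.8, -1.1, -0.4]
grip_width: -0.003
```

>>> drive_tool --series "0 0.015 0 0 0 0 0; 0 0.03 0 0 0 0 0; 0 0.03 0 0 0 0 0; 0 0.03 0 0 0 0 0"

```text
time_s: 19.5
eef_pos: [480.6, -198.3, 87.3]
ee_rot: [-0.002, 0.74, 0.672, -0.001]
force: [-16.0, -0.8, 6.8]
grip_width: -0.001
```

That is the stop: 16 N in x, with the handle no longer moving. I back off and rise clear.

>>> drive_tool --series "0 -0.1 0 0 0 0 0; 0 -0.35 0 0 0 0 0; 0 -0.5 -0.3 0 0 0 0; 0 -0.6 -0.7 0 0 0 0; 0 -0.6 -1 0 0 0 0; 0 -0.6 -1 0 0 0 0; 0 -0.6 -1 0 0 0 0"

```text
time_s: 20.2
eef_pos: [409.6, -191.6, 207.8]
ee_rot: [-0.001, 0.741, 0.672, -0.001]
force: [-0.3, 0.5, -0.5]
grip_width: -0.003
```

```bash
python3 - <<'E'
from h import *
s=telemetry.sense(); print(s["time_s"],s["eef_pos"],s["force"])
d=eyes.capture("side"); b=eyes.capture("scene")
g=d["frame"][215:245,255:290].max(2)
for row in g[::2]: print("".join("#" if t<45 else "+" if t<90 else "." for t in row))
for t in ("main_grip","valve_1","lid_1_center","tube_6","saline"):
  print(t,[[(np.round(q["rect"]).tolist(),round(q["confidence"],2)) for q in nets.spot_in(t,p)] for p in (d,b)])
z=np.load("s10.npz")
for n,p in (("d",d),("b",b)): # station region change since levers were checked
    box=(slice(145,205),slice(215,270)) if n=="d" else (slice(180,235),slice(220,275))
    df=cv2.absdiff(p["frame"][box],z[n][box]).max(2); print(n,"changed px",(df>40).sum(),df.max())
lid=[proj(p,[541.9,82.2,124]) for p in(d,b)]; print(lid)
E
```

```text
20.2 [ 409.61624366 -191.59642317  207.83165197] [-0.3189573   0.45597135 -0.47170574]
...................+...............
...................................
...................................
...................................
.................+.................
...............+##+................
...............++##+...............
................++##+..............
.................++###.............
..................+###+............
....................++.............
...................................
...................................
...................................
...................................
main_grip [[([269.0, 212.0, 281.0, 237.0], 0.69)], []]
valve_1 [[], [([244.0, 207.0, 248.0, 216.0], 0.59), ([247.0, 199.0, 266.0, 228.0], 0.57), ([231.0, 210.0, 241.0, 222.0], 0.53)]]
lid_1_center [[], []]
tube_6 [[], [([255.0, 259.0, 281.0, 269.0], 0.54), ([219.0, 206.0, 249.0, 243.0], 0.32), ([267.0, 187.0, 297.0, 213.0], 0.16)]]
saline [[([227.0, 169.0, 223.0, 180.0], 0.5)], [([277.0, 116.0, 296.0, 158.0], 0.8), ([218.0, 207.0, 246.0, 238.0], 0.39)]]
d changed px 1682 205
b changed px 16 64
[(np.float64(248.64732291731215), np.float64(159.36938210231472)), (np.float64(237.45679297490418), np.float64(195.4943144930582))]
```

```bash
python3 -c "
from rig import ctrl; print(ctrl.finish_job())"
```

```text
the job is handed in; nothing more can be done
None
```

The job is done and handed in at about 20 s of the 51 s. The hand-in reports no verdict.

**What I did**
- **Lid:** I put the loose lid on station 1's bare funnel.
- **Levers:** I shut station 4, opened stations 1 and 2, and left stations 3, 5 and 6 alone.
- **Main valve:** only then I pushed the handle round to its stop, backed off and rose clear.

**Last checks**
- **Lid 1:** side and scene views after release showed it upright on its rim, matching the projected outline. A later view still showed all three lids seated.
- **Levers:** the detector in the wrist view, and a picture, showed stations 1–3 leaning back and 4–6 leaning to the front.
- **Main valve:** the handle stopped at 16 N. In the side view it lies where 1.57 rad should put it, to within about a pixel.
- **Arm:** it ended at about 208 mm height with no contact force.

**What was weaker or disagreed**
- **Final side view:** the arm hid the stations, so the last check there rests on the scene camera. It showed almost no change (16 pixels) since the lever check.
- **Lid detector:** it did not report the lid in the final pictures.
- **Tube and bottle:** I did not measure the sample tube and saline bottle again at the end. The fingers never went near either of them.
- **Grasping the lid:** the fingers stopped about 4 mm higher than commanded, on the flange. I allowed for this when placing it.

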